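# Scan the long carton at the shop counter

## Task

Ring up the long flat carton: lift the hand scanner out of its desk holder, hold it steady for about two seconds a hand's breadth above that carton's barcode label, nose pointing straight down at the middle of the label and its scan line running along the label's length so that it crosses all the bars. Do not scan the cube-shaped carton, and do not knock or shift anything on the counter. Then lower the scanner back into its holder, nose fully down and handle pointing the way it did before, and let go.

Things in the scene. Friction and masses are not known exactly. Their poses are not given: they have to be found in the camera images.
- scanner: Grey pistol-grip barcode scanner, 200 g, resting nose down in the holder. Origin: centre of its flat nose face; z up through the head. Head 46 (x) x 98 mm high; in y 66 mm up to z = 30, 54 above. Handle: from the head's back at x = -22, z = 66, 110 mm long towards -x, rising 12 degrees; 34 mm thick in y (flat sides), 40 deep; its last 10 mm a butt 42 wide. Mass centre near x = -18, z = 53.
- scanner_window (a point): The reading window, centre of the nose face (the scanner's origin, same axes). The beam leaves along the scanner's -z; the scan line it draws lies along the scanner's y. The scanner is set to read by itself: the trigger under the handle is not pressed.
- scanner_grip (a point): Point on the centre line of the scanner's handle, 36 mm from the head, 57 mm towards -x and 73 mm up from the scanner's origin: a good place to pinch the handle across its 34 mm from above. Axes as scanner.
- holder: Black scanner holder screwed to the counter: base plate 120 x 100 x 8 mm, stem, open rectangular cup 54 (x) x 74 (y) mm inside, 32 deep, walls 4, lip flared outwards, its top 91 mm above the counter. Origin: on the counter under the cup's centre, z up. The scanner starts in it with its axes along the holder's, handle towards the holder's -x.
- holder_seat (a point): Centre of the cup's flat inner floor, 48 mm above the counter, where the centre of the scanner's nose face rests. Axes as holder.
- long_carton: The carton to be scanned: closed brown cardboard box lying flat, 110 (x) x 190 (y) x 60 (z) mm, loose, about 0.45 kg. Origin: centre of its underside, z up.
- long_label (a point): Centre of the barcode label on top of the long carton, at its height of 60 mm, 18 mm to -x and 45 mm to +y of the carton's centre. The white label is 70 mm long in y and 40 mm in x; its black bars run along x and follow one another along y. Axes as long_carton.
- cube_carton: The other brown carton, not to be scanned: 112 x 112 x 100 mm high, loose, about 0.4 kg. Origin: centre of its underside.
- cube_label (a point): Centre of the same kind of label on top of the cube carton, at its height of 100 mm, 22 mm to +x and 10 mm to -y of its centre. Axes as cube_carton.
- plant: Bystander: white potted plant, about 92 mm across the pot and 190 mm high, leaves spreading to about 140 mm. Origin: centre of its underside.
- cups: Bystander: mouth-down stack of white paper cups, 83 mm across and 144 mm high. Origin: centre of its underside.
- card_rack: Bystander: small wooden rack of greeting cards, 70 (x) x 150 (y) mm and 110 mm high. Origin: centre of its underside.

How it is judged (in metres and radians):
On the way:
1. Scanner held still 1.5 s, nose 50-150 mm above the long carton's label, beam within 12 mm across and 15 mm along the scan line of its centre, 0.25 rad of square; line within 0.2 rad of its length (contact force between the fingers and scanner above 0.5 N and z of long_label in the frame of scanner between -0.15 and -0.05 m and x of long_label in the frame of scanner between -0.012 and 0.012 m and y of long_label in the frame of scanner between -0.015 and 0.015 m and angle between the z axis of scanner and the z axis of long_carton, either way round below 0.25 rad and angle between the y axis of scanner and the y axis of long_carton, either way round below 0.2 rad and linear speed of scanner below 0.02 m/s and angular speed of scanner below 0.15 rad/s), for 1.5 s.
At the end, for the whole second after the job is handed in: The scanner stands released and at rest in the holder: nose face within 5 mm of the cup's floor and within 10 mm of its centre, upright within 0.12 rad, handle towards the holder's -x within 0.2 rad; both cartons within 15 mm of where they lay (z of scanner in the frame of holder_seat between -0.004 and 0.005 m and horizontal distance between scanner and holder_seat below 0.01 m and angle between scanner's own z axis and vertical below 0.12 rad and angle between the y axis of scanner and the y axis of holder, either way round below 0.2 rad and x of scanner_grip in the frame of holder below -0.03 m and linear speed of scanner below 0.01 m/s and contact force between the fingers and scanner below 0.05 N and distance of each of long_carton, cube_carton from where it was at the start of the episode below 0.015 m); the robot touches nothing.
It fails at once if The cube carton's label is read: scanner slower than 20 mm/s, nose 50-150 mm above it, within 12 mm of its centre, scan line within 0.2 rad of its length (z of cube_label in the frame of scanner between -0.15 and -0.05 m and horizontal distance between cube_label and scanner below 0.012 m and angle between the y axis of scanner and the y axis of cube_carton, either way round below 0.2 rad and linear speed of scanner below 0.02 m/s).
It fails at once if A carton is knocked: struck by the scanner, arm or fingers with more than 3 N (contact force between any of scanner, the fingers, the arm and long_carton above 3 N or contact force between any of scanner, the fingers, the arm and cube_carton above 3 N).
It fails at once if The plant, the cups or the card rack is shifted by more than 20 mm (distance of any of plant, cups, card_rack from where it was at the start of the episode above 0.02 m).
It fails at once if The scanner is dropped: let go with its nose more than 15 mm above the cup's floor (z of scanner in the frame of holder_seat above 0.015 m and contact force between the fingers and scanner below 0.02 N).
It also fails if it takes over 54 s, if anything falls off the work surface, if the arm or the gripper's body presses on something with over 40 N, if the wrist force passes 120 N, or if a joint passes its speed limit or range.

## Robot

A 7-joint arm with a two-finger parallel gripper is mounted at the origin on the work surface. World frame = base frame: x ahead of the robot, y to its left, z up, the work surface at z = 0. Lengths are in mm, angles in rad, forces in N, time in s.
With the tool pointing down it reaches from about 400 to 875 mm from the base axis. Payload 4.4 kg.
Tool frame: the origin (TCP) lies midway between the tips of the shut fingers; the grasp point (between the pads) lies ctrl.tcp_to_grasp behind it (ctrl.tcp_to_grasp is the distance from the TCP to the grasp point, in mm); z points along the fingers, y is the line along which they close (so a half turn about z gives the same grasp; the last joint's range is limited). The gripper opens to 85 mm and grips with 20 to 120 N. Pads are 22 mm wide; open, the fingers measure 114 mm over their backs; the gripper's body (76 mm by 85 mm) begins 54 mm behind the grasp point. The pads swing forward as they close: fully open they stand 13 mm farther back than shut.
Start: joints at [1.189, 0.628, 0.038, 1.517, -0.027, 0.996, -0.02], TCP at [201.903, -617.862, 231.313] pointing down, gripper open.
Joint ranges: [-3.06, 3.06], [-0.37, 2.12], [-1.25, 1.32], [0.18, 2.47], [-1.1, 4.24], [0.23, 1.98], [-2.94, 2.94]. Speed limits (rad/s): [2.57, 2.57, 3.14, 3.14, 3.14, 3.14, 3.14].

## Interface

Orientations are given as [roll, pitch, yaw] about the fixed x, y, z axes, in that order (R = Rz(yaw) Ry(pitch) Rx(roll)).
In Python, from cell import ctrl, get_image, get_calibration, workorder, boxes_of, place_of gives the robot as it stands.
- The arm moves only by the tool play_rows, never from a script. Its argument "series" is a list that holds one entry, the list of rows, each a list of 7 numbers: the shift along the world's x, y, z in cm, then the turn, a rotation vector about the world's x, y, z in degrees, then the closure, from 0 (fully open) to 1 (shut). A call has 1 to 20 rows; each row shifts and turns the commanded pose from where the row before left it; what a row does not reach is not made up. A row lasts 1/8 s, in which the tool goes at most 62.5 mm and 10.7 degrees, less where a joint would pass 70% of its speed; a pose out of reach is approached as far as the arm can. A call with a gripper value outside its range is refused whole. The fingers move at their own pace and stop on an object; the grip force is fixed at half the most. Time passes only in rows, so rows that do not move let the fingers close. It gives the time, the measured TCP pose, the force, the opening and the grip force at its end, in the units of the state.
- ctrl.read_state(): the state, without advancing time (a new reading comes with each control period).
- get_image(name): name is "scene" or "top" or "wrist"; returns (picture, depth): 420x560x3 uint8, red, green, blue; 420x560 float32, mm along the optical axis (not along the pixel's ray), 0 where there is no reading.
- get_calibration(name): a dict with "K" (3x3 intrinsics, pixels), "R" (3x3) and "t" (3): a world point X has camera coordinates R X + t; the wrist camera has in their place "mount" (4x4, takes a point from camera to tool coordinates, whose origin is the TCP and whose axes are the flange's). Camera axes: x right, y down, z forward; pixel columns grow to the right and rows downward; lengths in mm; the calibration is good to about 2 mm. A picture is of the moment at which its call begins: read the wrist's pose just before it. get_calibration takes no time and is no camera call.
- workorder.finish_job(): hands the job in; it is judged then, once.
Trained networks look in the newest picture that a camera, given by its name, has taken for a name from the list of things; names that differ only in an ending like _2 or _b are one class to them, and where a whole thing is asked for, a point or a joint stands for the part that bears it (a point fixed in the world has none). Each returns a list of dicts, best first, with "p" (0 to 1); they miss things now and then, are a little off and sometimes report something else, mostly with a low value. They report only what shows in the picture. A call takes as long as a camera call.
- boxes_of(target, camera): "pixel" ([column, row] in pixels, amid what is visible of it).
- place_of(target, camera): "pixel" ([column, row] in pixels: a listed point, or the origin of a listed thing).
The state is a dict: "clock": time; "qpos": joint angles; "qd": joint speeds; "tau": joint torques, N m; "eef_pos": TCP position; "tool_rot": TCP orientation; "force": force on the tool from outside, world axes, zero at the start; "torque": the same for the moment, N m; "width": finger opening in mm; "gripper_force": force on a finger pad.
Only numpy, scipy, OpenCV 4.12 (cv2) and the standard library are available. Lean on these libraries where they do the work, as an engineer would, in place of code of your own. Each camera call takes 0.05 s, during which the arm holds its last target. There are 200 camera calls.

## Working session

There is one attempt and no reset: what is moved stays moved. The work goes in short steps, Python scripts to look and compute and a tool call to move; the robot and the scene stay as the last step left them, time stands still between calls to the robot, and variables do not carry over. Pictures are saved under pics/ and viewed, at most 10 in all, crops included, and the job is handed in when it is done.

Besides the shell and the picture viewer there is one more tool, called as name(argument=value, ...), one argument or row to a line, values as JSON. play_rows: Moves the arm, as the interface text tells. Its arguments: {"type":"object","properties":{"series":{"type":"array"}},"required":["series"]}

```bash
mkdir -p pics; cat > h.py <<'E'
import numpy as np, cv2
from cell import ctrl, get_image, get_calibration, workorder, boxes_of, place_of
from scipy.spatial.transform import Rotation as Ro
def cam(name):
    c=get_calibration(name); K=np.array(c['K'])
    if 'mount' in c:
        s=ctrl.read_state(); M=np.array(c['mount']); T=np.eye(4)
        T[:3,:3]=Ro.from_euler('xyz',s['tool_rot']).as_matrix(); T[:3,3]=s['eef_pos']
        W=T@M; return K,W[:3,:3].T,-W[:3,:3].T@W[:3,3]
    return K,np.array(c['R']),np.array(c['t']).ravel()
def at_z(cm,p,z):
    K,R,t=cm; d=R.T@np.linalg.inv(K)@[p[0],p[1],1]; o=-R.T@t
    return o+d*(z-o[2])/d[2]
def cloud(cm,D):
    K,R,t=cm; v,u=np.mgrid[:D.shape[0],:D.shape[1]]
    P=np.stack([(u-K[0,2])/K[0,0]*D,(v-K[1,2])/K[1,1]*D,D],-1)
    return (P-t)@R
def save(n,I): cv2.imwrite('pics/'+n,cv2.cvtColor(I,cv2.COLOR_RGB2BGR))
E
python3 - <<'E'
from h import *
print(ctrl.tcp_to_grasp, ctrl.read_state())
ims=[]
for n in ('top','scene'):
    cm=cam(n); I,D=get_image(n); save(n+'0.png',I); np.savez(n+'0.npz',I=I,D=D)
    P=cloud(cm,D)
    for o in ['scanner_grip','scanner','holder','holder_seat','long_carton','long_label','cube_carton','cube_label','plant','cups','card_rack']:
        z={'scanner_grip':121,'scanner':48,'holder_seat':48,'long_label':60,'cube_label':100}.get(o,0)
        r=place_of(o,n)[:2]
        print(n,o,[(np.round(x['pixel']),round(x['p'],2),np.round(at_z(cm,x['pixel'],z)[:2])) for x in r])
E
```

```text
18.700000000000003 {'clock': 0.0, 'qpos': array([ 1.18920371,  0.62934242,  0.03843755,  1.51840118, -0.02702208,
        0.99624603, -0.01997322]), 'qd': array([ 7.76285012e-04, -3.28288642e-04, -5.27738028e-04, -5.30425206e-04,
        4.18397574e-04,  3.59705456e-04, -8.36799070e-05]), 'tau': array([ 7.88569560e-04, -5.63384843e+01,  1.22604165e+00, -1.93441987e+01,
        1.09389154e-02,  1.04934137e-02,  1.35036686e-05]), 'eef_pos': array([ 201.71190419, -617.25173231,  230.38076408]), 'tool_rot': array([-3.13971331e+00,  3.86927669e-06,  3.15810198e-01]), 'force': array([ 0.27374526,  0.20688606, -0.72042322]), 'torque': array([ 0.00979827, -0.01931216, -0.03571695]), 'gripper_force': 0.0, 'width': 85.6975588954071}
top scanner_grip [(array([276., 240.]), 0.69, array([524.,  -7.])), (array([203., 216.]), 0.59, array([609., 243.]))]
top scanner [(array([273., 224.]), 0.71, array([586.,   3.])), (array([272., 227.]), 0.67, array([575.,   5.]))]
top holder [(array([271., 227.]), 0.64, array([581.,  12.]))]
top holder_seat [(array([276., 223.]), 0.9, array([590.,  -8.]))]
top long
[... 741 characters left out ...]
.]))]
scene holder_seat [(array([310., 207.]), 0.71, array([566.,  -0.]))]
scene long_carton [(array([241., 191.]), 0.75, array([ 643., -279.]))]
scene long_label [(array([252., 182.]), 0.73, array([ 629., -228.]))]
scene cube_carton [(array([359., 269.]), 0.67, array([622., 275.]))]
scene cube_label [(array([353., 239.]), 0.67, array([627., 246.])), (array([310., 222.]), 0.54, array([666., 105.]))]
scene plant [(array([430., 306.]), 0.55, array([582., 499.])), (array([253., 180.]), 0.26, array([ 564., -308.]))]
scene cups [(array([233., 159.]), 0.88, array([ 534., -478.]))]
scene card_rack [(array([265., 256.]), 0.83, array([796.,  46.])), (array([254., 182.]), 0.36, array([ 573., -294.]))]
```

```bash
ls; ls pics
```

```text
h.py
pics
scene0.npz
top0.npz
scene0.png
top0.png
```

View pics/top0.png

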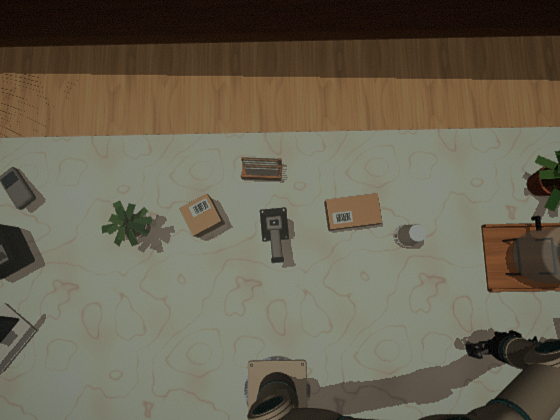

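```bash
python3 - <<'E'
from h import *
d=np.load('top0.npz'); P=cloud(cam('top'),d['D'])
def rect(n,c,r,zl,zh):
    m=(np.hypot(P[...,0]-c[0],P[...,1]-c[1])<r)&(P[...,2]>zl)&(P[...,2]<zh)&(d['D']>0)
    q=P[m]; print(n,len(q),np.round(cv2.minAreaRect(q[:,:2].astype(np.float32)),1) if 0 else cv2.minAreaRect(q[:,:2].astype(np.float32)),np.round(np.median(q,0)))
rect('long',(630,-290),140,50,70)
rect('cube',(630,265),110,90,110)
rect('handle',(540,-3),130,112,150)
rect('head',(580,0),100,142,160)
rect('rack',(795,43),130,60,140)
E
```

```text
long 1595 ((628.2924194335938, -289.3144226074219), (111.62901306152344, 191.7291717529297), 6.1414103507995605) [ 627. -289.   60.]
cube 1017 ((620.2911376953125, 258.94671630859375), (113.37240600585938, 111.25534057617188), 27.310192108154297) [620. 258. 100.]
handle 473 ((526.2172241210938, -1.6627998352050781), (156.64295959472656, 52.175724029541016), 1.5116913318634033) [549.  -4. 142.]
head 222 ((542.0473022460938, -4.106769561767578), (123.07756042480469, 47.748756408691406), 6.675431251525879) [565.  -3. 145.]
rack 566 ((800.5830688476562, 44.52020263671875), (147.5060577392578, 56.88743591308594), 86.30534362792969) [794.  42. 103.]
```

The top view shows the scanner in its holder at (274,230), handle pointing towards the robot. The long carton is at (353,212) with its label at (343,217), and the cube is at (203,215). I'm moving above the scanner for a wrist look.

play_rows(
  series=[
    [[1.5,3,2,0,0,-1,0],[2,4,2,0,0,-1,0],[2.3,4.5,2,0,0,-1.3,0],[2.3,4.5,2,0,0,-1.3,0],[2.3,4.5,1,0,0,-1.3,0],[2.3,4.5,1,0,0,-1.3,0],[2.3,4.5,0,0,0,-1.3,0],[2.3,4.5,0,0,0,-1.3,0],[2.3,4.5,0,0,0,-1.3,0],[2.3,4.5,0,0,0,-1.3,0],[2.3,4.5,0,0,0,-1.3,0],[2.3,4.5,0,0,0,-1.3,0],[2.3,4.2,0,0,0,-1.3,0],[1.5,3,0,0,0,-1,0],[0.8,2.1,0,0,0,-1,0],[0,0,0,0,0,0,0],[0,0,0,0,0,0,0]],
  ],
)

```text
clock: 3.32
eef_pos: [512.5, -6.1, 331.3]
tool_rot: [3.141, 0.0, -0.004]
force: [0.1, 0.1, 0.6]
width: 85.4
gripper_force: 0.0
```

```bash
python3 - <<'E'
from h import *
s=ctrl.read_state(); print(s['clock'],s['eef_pos'],s['tool_rot'],s['qpos'])
cm=cam('wrist'); I,D=get_image('wrist'); save('w1.png',I); np.savez('w1.npz',I=I,D=D,R=cm[1],t=cm[2])
print(get_calibration('wrist')['mount'], cm[0])
for o,z in [('scanner_grip',121),('scanner',48),('holder',0),('holder_seat',48)]:
    print(o,[(np.round(x['pixel']),round(x['p'],2),np.round(at_z(cm,x['pixel'],z)[:2])) for x in place_of(o,'wrist')[:2]])
E
```

```text
3.325 [512.51179822  -6.06594213 331.30118932] [ 3.14065577e+00  3.27008220e-04 -4.48139101e-03] [ 0.04650687  0.32540451 -0.12272625  1.75085308  0.04570615  1.06845221
 -1.66715011]
[[-7.13328846e-05 -9.48326230e-01 -3.17296954e-01  8.30033413e+01]
 [ 9.99998660e-01  4.51265118e-04 -1.57353965e-03  1.87283647e-01]
 [ 1.63541397e-03 -3.17296641e-01  9.48324927e-01 -1.41928551e+02]
 [ 0.00000000e+00  0.00000000e+00  0.00000000e+00  1.00000000e+00]] [[321.47677979   0.         283.65805877]
 [  0.         321.47677979 211.08670339]
 [  0.           0.           1.        ]]
scanner_grip [(array([282., 174.]), 0.81, array([522.,  -5.])), (array([275., 114.]), 0.51, array([585.,   3.]))]
scanner [(array([280., 114.]), 0.6, array([582.,  -1.]))]
holder []
holder_seat []
```

View pics/w1.png

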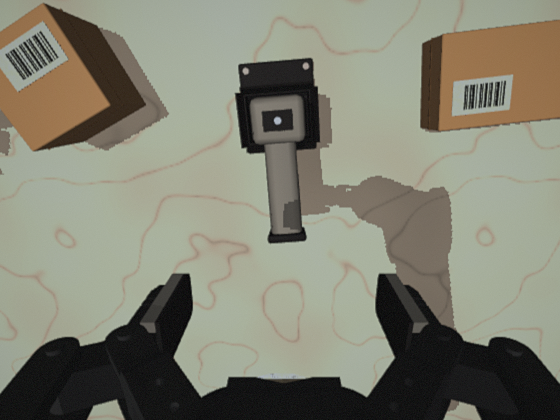

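The wrist view shows the scanner head at (278,120) and the handle running to its butt at (287,238), slightly turned. The long label is at (485,95). I'll fit the scanner's pose and the label from depth.

```bash
python3 - <<'E'
from h import *
d=np.load('w1.npz'); cm=(cam('wrist')[0],d['R'],d['t']); P=cloud(cm,d['D']); I=d['I']
m=(d['D']>0)&(abs(P[...,1])<60)&(P[...,2]>100)&(P[...,0]>430)&(P[...,0]<620)
q=P[m]; print(len(q))
# handle centreline: mid of y extent per x slice, top surface
xs=np.arange(458,560,6); L=[]
for x in xs:
    s=q[abs(q[:,0]-x)<3]
    if len(s)>5: L.append((x,s[:,1].min(),s[:,1].max(),np.median(s[:,2])))
L=np.array(L); print(np.round(L,1))
h=q[(q[:,2]>141)&(q[:,0]>548)]; print('headtop',cv2.minAreaRect(h[:,:2].astype(np.float32)),np.median(h,0))
pl=(abs(P[...,2])<14)&(P[...,2]>4)&(abs(P[...,1])<75)&(P[...,0]>500)&(P[...,0]<700)
print('plate',cv2.minAreaRect(P[pl][:,:2].astype(np.float32)))
# label
g=I.min(-1); m=(abs(P[...,2]-60)<8)&(P[...,1]<-190)&(P[...,0]>540)&(P[...,0]<680)
lab=(m&(g>130)).astype(np.uint8); lab=cv2.morphologyEx(lab,cv2.MORPH_CLOSE,np.ones((9,9),np.uint8))
n,_,st,c=cv2.connectedComponentsWithStats(lab); k=1+np.argmax(st[1:,4]); print(st[k],c[k])
vu=np.argwhere(_==k); W=np.array([at_z(cm,(u,v),60)[:2] for v,u in vu],np.float32); print('label',cv2.minAreaRect(W),W.mean(0), np.median(P[_==k],0))
E
```

```text
35663
[[458.  -29.7  12.3 156.7]
 [464.  -28.8  10.1 153.3]
 [470.  -25.    9.6 151.7]
 [476.  -25.    9.2 150.6]
 [482.  -23.9  10.5 149.1]
 [488.  -23.9  10.2 147.9]
 [494.  -22.5  11.6 146.6]
 [500.  -59.4  56.7 146.1]
 [506.  -60.   60.  394.6]
 [512.  -60.   60.  394.5]
 [518.  -60.   59.9 381.5]
 [524.  -60.   60.  403.9]
 [530.  -58.4  59.9 413.9]
 [536.  -22.2  14.  138.4]
 [542.  -19.2  14.  136.5]
 [548.  -18.1  15.  135.3]
 [554.  -18.1  23.5 134.2]]
headtop ((579.6754760742188, 0.18008804321289062), (42.644317626953125, 50.51347351074219), 4.393313884735107) [5.80148023e+02 3.33383873e-01 1.43402545e+02]
plate ((589.640625, 1.21087646484375), (119.8946533203125, 99.69725036621094), 4.391024589538574)
[ 452   75   61   41 2021] [481.44136566  94.96387927]
label ((603.73095703125, -245.22869873046875), (39.82582092285156, 69.64778137207031), 5.934714317321777) [ 604.0417  -245.28676] [ 604.11495835 -245.44279721   59.79635359]
```

play_rows(
  series=[
    [[0.55,0.1,-2,0,0,2.4,0],[0.5,0.1,-4,0,0,2.3,0],[0,0,-4.5,0,0,0,0],[0,0,-4.5,0,0,0,0],[0,0,-4,0,0,0,0],[0,0,-2.5,0,0,0,0],[0,0,-1.5,0,0,0,0],[0,0,0,0,0,0,0],[0,0,0,0,0,0,0],[0,0,0,0,0,0,0]],
  ],
)

```text
clock: 4.82
eef_pos: [524.2, -2.9, 102.4]
tool_rot: [3.141, -0.002, 0.078]
force: [0.7, 0.4, 1.1]
width: 85.5
gripper_force: 0.0
```

```bash
python3 - <<'E'
from h import *
s=ctrl.read_state(); print(s['clock'],s['eef_pos'],s['tool_rot'])
I,D=get_image('wrist'); save('w2.png',I)
E
```

```text
4.825 [524.22312123  -2.88519391 102.39257097] [ 3.14145397e+00 -2.22437317e-03  7.83118890e-02]
```

View pics/w2.png

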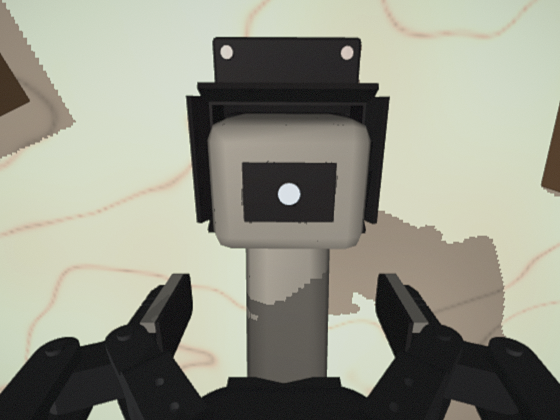

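The handle, at columns 247–328, is centred between the pads at columns 190 and 378. I'm closing the gripper.

play_rows(
  series=[
    [[0,-0.1,0,0,0,0,0.3],[0,0,0,0,0,0,0.5],[0,0,0,0,0,0,0.7],[0,0,0,0,0,0,1],[0,0,0,0,0,0,1],[0,0,0,0,0,0,1],[0,0,0,0,0,0,1],[0,0,0,0,0,0,1]],
  ],
)

```text
clock: 5.88
eef_pos: [523.5, -3.9, 101.5]
tool_rot: [3.142, -0.0, 0.078]
force: [-1.3, 0.2, 5.6]
width: 33.9
gripper_force: 59.4
```

play_rows(
  series=[
    [[0,0,0.4,0,0,0,1],[0,0,0.8,0,0,0,1],[0,0,1,0,0,0,1],[0,0,1.2,0,0,0,1],[0,0,1.5,0,0,0,1],[0,0,1.8,0,0,0,1],[0,0,1.8,0,0,0,1],[0,0,1.5,0,0,0,1],[0,0,1,0,0,0,1],[0,0,0.5,0,0,0,1],[0,0,0,0,0,0,1],[0,0,0,0,0,0,1],[0,0,0,0,0,0,1]],
  ],
)

```text
clock: 7.5
eef_pos: [523.1, -3.9, 215.8]
tool_rot: [-3.142, 0.001, 0.078]
force: [-0.1, -0.2, -2.9]
width: 33.9
gripper_force: 59.6
```

```bash
python3 - <<'E'
from h import *
s=ctrl.read_state(); print(s['clock'],s['eef_pos'],s['tool_rot'],s['gripper_force'],s['force'])
cm=cam('wrist'); I,D=get_image('wrist'); save('w3.png',I); P=cloud(cm,D)
np.savez('w3.npz',I=I,D=D,R=cm[1],t=cm[2])
m=(D>0)&(abs(P[...,1])<27)&(P[...,0]>560)&(P[...,0]<600)&(P[...,2]>220)&(P[...,2]<290)
q=P[m];c=q.mean(0);n=np.linalg.svd(q-c,full_matrices=False)[2][2];n*=np.sign(n[2]);print(len(q),c,n, 'pitch deg',np.degrees(np.arctan2(n[0],n[2])))
print(cv2.minAreaRect(q[:,:2].astype(np.float32)))
I2,D2=get_image('scene'); save('s3.png',cv2.resize(I2[120:280,220:420],None,fx=3,fy=3))
E
```

```text
7.5 [523.07236686  -3.8828811  215.79258377] [-3.14154389e+00  1.09027068e-03  7.83901137e-02] 59.616819620132446 [-0.06865298 -0.17937975 -2.89177502]
18632 [5.81576280e+02 4.69384249e-01 2.57265983e+02] [0.01810397 0.00269991 0.99983246] pitch deg 1.0373417403472873
((579.9987182617188, -0.0009403228759765625), (39.998233795166016, 53.96661376953125), 0.005149915348738432)
```

View pics/w3.png

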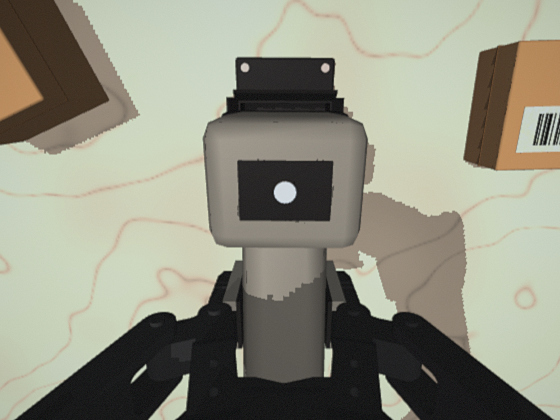

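View pics/s3.png

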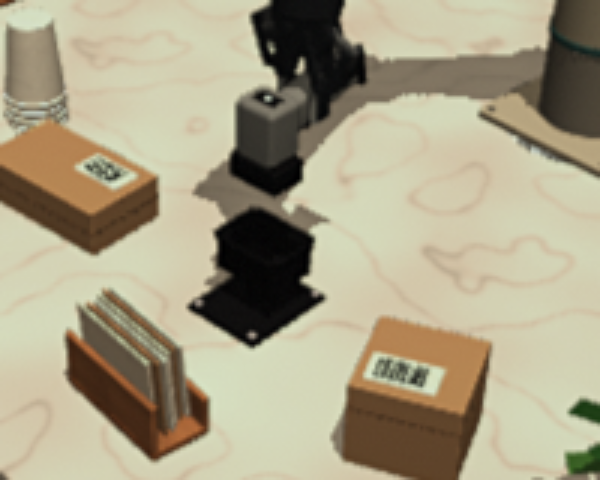

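The wrist view shows the scanner firmly held, head at (285,185), and the scene crop shows it clear of the cup. I'm moving over to the label.

play_rows(
  series=[
    [[0.1,-1,0,0,0,0.1,1],[0.2,-2,0,0,0,0.1,1],[0.3,-2.9,0,0,0,0.2,1],[0.3,-2.9,0,0,0,0.2,1],[0.3,-2.9,0,0,0,0.2,1],[0.3,-2.9,0,0,0,0.2,1],[0.3,-2.9,0,0,0,0.2,1],[0.3,-2.9,0,0,0,0.1,1],[0.2,-2.3,0,0,0,0.1,1],[0.1,-1.2,0,0,0,0.1,1],[0.1,-0.8,0,0,0,0,1],[0,0,0,0,0,0,1],[0,0,0,0,0,0,1],[0,0,0,0,0,0,1],[0,0,0,0,0,0,1]],
  ],
)

```text
clock: 9.48
eef_pos: [548.5, -250.3, 216.4]
tool_rot: [-3.141, -0.0, 0.105]
force: [0.1, -0.3, -0.4]
width: 33.3
gripper_force: 59.7
```

```bash
python3 - <<'E'
from h import *
s=ctrl.read_state(); print(s['clock'],s['eef_pos'],s['tool_rot'],s['gripper_force'])
cm=cam('wrist'); I,D=get_image('wrist'); P=cloud(cm,D)
yaw=s['tool_rot'][2]; e=s['eef_pos']; ux=np.array([np.cos(yaw),np.sin(yaw)]); uy=np.array([-ux[1],ux[0]])
r=P[...,:2]-e[:2]; a=r@ux; b=r@uy
m=(D>0)&(abs(b)<40)&(a>25)&(a<95)&(P[...,2]>235)&(P[...,2]<290); q=P[m]; h=np.stack([a[m],b[m]],1)
print('head tool-frame',cv2.minAreaRect(h.astype(np.float32)),len(q))
mm=m&(abs(a-56)<18); qq=P[mm]; c=qq.mean(0); n=np.linalg.svd((qq-c)[::5],full_matrices=False)[2][2]; n*=np.sign(n[2]); print(c,n)
f=lambda x:e[:2]+ux*x[0]+uy*x[1]
print('scanner xy', f((56.3,0.2)), 'label 603.9 -245.3')
k=(P[...,2]>50)&(P[...,2]<70)&(P[...,1]<-180)&(D>0); print('carton',cv2.minAreaRect(P[k][:,:2].astype(np.float32)))
save('w4.png',I)
t=cam('top'); I,D=get_image('top'); P=cloud(t,D)
m=(np.hypot(P[...,0]-630,P[...,1]+290)<140)&(P[...,2]>50)&(P[...,2]<70)&(D>0); print(cv2.minAreaRect(P[m][:,:2].astype(np.float32)))
E
```

```text
9.475 [ 548.5278484  -250.3293259   216.40582837] [-3.14149776e+00 -1.47885709e-04  1.05401587e-01] 59.713425636291504
head tool-frame ((52.11170959472656, -0.3560028076171875), (54.63810348510742, 54.267024993896484), 89.69645690917969) 21933
[ 605.54307826 -244.6845386   258.05968793] [4.13069855e-04 2.54156224e-03 9.99996685e-01]
scanner xy [ 604.49436424 -244.20730788] label 603.9 -245.3
carton ((627.97802734375, -347.31072998046875), (323.0534973144531, 135.6401824951172), 66.35731506347656)
((628.5419921875, -288.530029296875), (109.84359741210938, 191.22457885742188), 6.536438941955566)
```

play_rows(
  series=[
    [[0,0,0,0,0,0,1],[0,0,0,0,0,0,1],[0,0,0,0,0,0,1],[0,0,0,0,0,0,1],[0,0,0,0,0,0,1],[0,0,0,0,0,0,1],[0,0,0,0,0,0,1],[0,0,0,0,0,0,1],[0,0,0,0,0,0,1],[0,0,0,0,0,0,1],[0,0,0,0,0,0,1],[0,0,0,0,0,0,1],[0,0,0,0,0,0,1],[0,0,0,0,0,0,1],[0,0,0,0,0,0,1],[0,0,0,0,0,0,1],[0,0,0,0,0,0,1],[0,0,0,0,0,0,1],[0,0,0,0,0,0,1],[0,0,0,0,0,0,1]],
  ],
)

```text
clock: 12.08
eef_pos: [548.4, -250.9, 216.3]
tool_rot: [3.142, -0.0, 0.105]
force: [-0.3, -0.0, -2.5]
width: 33.6
gripper_force: 59.7
```

play_rows(
  series=[
    [[-0.1,0.8,0,0,0,0,1],[-0.2,2,0,0,0,-0.1,1],[-0.3,2.9,0,0,0,-0.2,1],[-0.3,2.9,0,0,0,-0.2,1],[-0.3,2.9,0,0,0,-0.2,1],[-0.3,2.9,0,0,0,-0.2,1],[-0.3,2.9,0,0,0,-0.2,1],[-0.3,2.9,0,0,0,-0.2,1],[-0.2,2.3,0,0,0,-0.2,1],[-0.1,1.2,0,0,0,0,1],[-0.1,0.9,0,0,0,0,1],[0,0,0,0,0,0,1],[0,0,0,0,0,0,1],[0,0,0,0,0,0,1],[0,0,0,0,0,0,1]],
  ],
)

```text
clock: 13.95
eef_pos: [523.4, -5.4, 216.3]
tool_rot: [3.141, 0.0, 0.077]
force: [0.0, 0.4, -1.7]
width: 33.4
gripper_force: 59.8
```

play_rows(
  series=[
    [[0,0.1,-1,0,0,0,1],[0,0,-1.5,0,0,0,1],[0,0,-1.5,0,0,0,1],[0,0,-1.2,0,0,0,1],[0,0,-0.8,0,0,0,1],[0,0,0,0,0,0,1],[0,0,0,0,0,0,1],[0,0,0,0,0,0,1]],
  ],
)

```text
clock: 14.95
eef_pos: [523.8, -3.9, 156.8]
tool_rot: [3.142, -0.001, 0.078]
force: [-0.0, -0.5, -1.4]
width: 33.1
gripper_force: 59.8
```

```bash
python3 - <<'E'
from h import *
for i in range(3):
    I,D=get_image('wrist'); s=ctrl.read_state(); print(s['clock'],s['eef_pos'],s['tool_rot'],s['force'])
save('w5.png',I)
cm=cam('wrist'); P=cloud(cm,D)
yaw=.0768; ux=np.array([np.cos(yaw),np.sin(yaw)]); uy=np.array([-ux[1],ux[0]])
r=P[...,:2]-[579.7,.2]; a=r@ux; b=r@uy
m=(D>0)&(abs(b)<40)&(abs(a)<18)&(P[...,2]>175)&(P[...,2]<220)
q=P[m]; c=q.mean(0); n=np.linalg.svd((q-c)[::5],full_matrices=False)[2][2]; print(c,n*np.sign(n[2]),b[m].min(),b[m].max())
E
```

```text
15.0 [523.73481937  -3.86130764 156.77193131] [ 3.14155247e+00 -1.05090192e-03  7.83352692e-02] [ 0.21574909  0.09677361 -1.28884745]
15.05 [523.67618987  -3.87829892 156.71860166] [ 3.14152504e+00 -9.03186718e-04  7.83296156e-02] [ 0.57048075 -0.27530448 -1.42955429]
15.1 [523.64454891  -3.90006909 156.67450698] [ 3.14150605e+00 -7.97884222e-04  7.83093967e-02] [-0.26375277  0.54430729 -2.06318562]
[5.80986154e+02 2.27429575e-01 1.98403063e+02] [ 6.17114383e-04 -7.49421878e-04  9.99999529e-01] -27.21486840060906 27.068925012848226
```

View pics/w5.png

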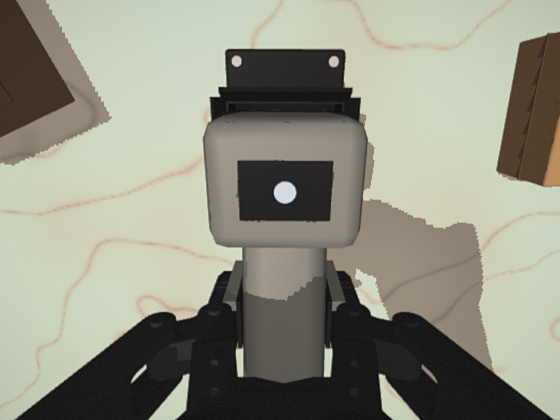

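The head at (285,185) is square over the cup and the pose matches the one I grasped at. I'm lowering it about 54 mm.

play_rows(
  series=[
    [[0,0,-0.6,0,0,0,1],[0,0,-0.8,0,0,0,1],[0,0,-0.8,0,0,0,1],[0,0,-0.8,0,0,0,1],[0,0,-0.7,0,0,0,1],[0,0,-0.6,0,0,0,1],[0,0,-0.4,0,0,0,1],[0,0,-0.3,0,0,0,1],[0,0,0,0,0,0,1],[0,0,0,0,0,0,1]],
  ],
)

```text
clock: 16.35
eef_pos: [523.6, -3.8, 106.5]
tool_rot: [3.142, -0.0, 0.078]
force: [0.2, 0.1, -1.7]
width: 33.5
gripper_force: 59.8
```

play_rows(
  series=[
    [[0,0,-0.2,0,0,0,1],[0,0,-0.1,0,0,0,1],[0,0,-0.1,0,0,0,1],[0,0,-0.1,0,0,0,1],[0,0,0,0,0,0,1],[0,0,0,0,0,0,1],[0,0,0,0,0,0,1]],
  ],
)

```text
clock: 17.23
eef_pos: [523.3, -3.9, 101.5]
tool_rot: [3.142, -0.0, 0.078]
force: [-1.3, 0.2, 3.6]
width: 33.0
gripper_force: 60.3
```

Same height as at the grasp, and the floor is now carrying the load. I'm releasing and backing off.

play_rows(
  series=[
    [[0,0,0,0,0,0,0.5],[0,0,0,0,0,0,0.3],[0,0,0,0,0,0,0],[0,0,0,0,0,0,0],[0,0,0,0,0,0,0],[0,0,0,0,0,0,0],[0,0,1,0,0,0,0],[0,0,2,0,0,0,0],[0,0,3,0,0,0,0],[0,0,4,0,0,0,0],[0,0,4,0,0,0,0],[0,0,4,0,0,0,0],[-1,0,4,0,0,0,0],[0,0,1,0,0,0,0],[0,0,0,0,0,0,0],[0,0,0,0,0,0,0],[0,0,0,0,0,0,0]],
  ],
)

```text
clock: 19.35
eef_pos: [512.8, -3.9, 330.0]
tool_rot: [-3.141, 0.003, 0.078]
force: [-0.9, -0.3, 0.8]
width: 85.4
gripper_force: 0.0
```

```bash
python3 - <<'E'
from h import *
s=ctrl.read_state(); print(s['clock'],s['eef_pos'],s['width'])
cm=cam('wrist'); I,D=get_image('wrist'); save('w6.png',I); P=cloud(cm,D)
m=(D>0)&(abs(P[...,1])<45)&(P[...,0]>548)&(P[...,0]<620)&(P[...,2]>141)&(P[...,2]<160)
q=P[m]; print(cv2.minAreaRect(q[:,:2].astype(np.float32)),np.median(q,0))
m&=(abs(P[...,0]-580)<17)&(abs(P[...,1])<20); q=P[m]; c=q.mean(0); print(c,np.linalg.svd((q-c)[::3],full_matrices=False)[2][2])
E
```

```text
19.35 [512.84319081  -3.88140282 330.00827835] 85.40134050106366
((579.3243408203125, 0.45644569396972656), (42.024024963378906, 50.649131774902344), 4.505223274230957) [5.80122566e+02 5.70734953e-01 1.43428174e+02]
[5.80315897e+02 4.65160878e-03 1.43830533e+02] [ 0.00698675 -0.00508259  0.99996268]
```

View pics/w6.png

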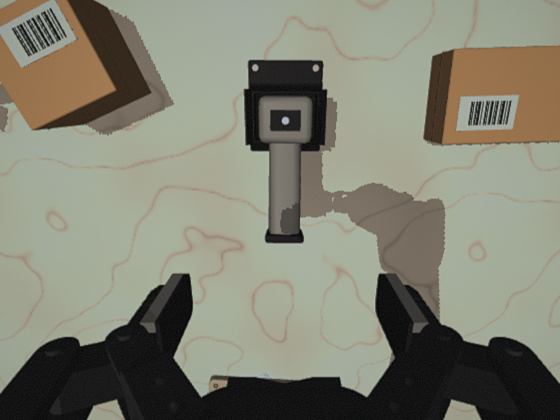

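The scanner is seated and upright with its head at (285,120), its pose unchanged to within about 1 mm. Both cartons are where they were and the gripper is clear, so I'm handing in the job.

```bash
python3 -c "
from cell import workorder
print(workorder.finish_job())"
```

```text
the job is handed in; nothing more can be done
None
```

I held the scanner still for over two seconds about 100 mm above the long carton's label, put it back upright in its holder within about 1 mm of where it started, let go and handed the job in at about 19 s; the hand-in returned no verdict.

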